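Start and run on the canister lid

TASK

The screw lid has only been set on the glass canister, with its thread not caught. Without lifting it off or forcing it, turn it backward (anticlockwise from above) under light pressure until you feel it drop into the thread, then turn it forward (clockwise) until it is screwed fully home, and let go. Leave the other kitchenware where it is.

Things in the scene. Friction and masses are not known exactly. Their poses are not given: they have to be found in the camera images.
- canister: round clear-glass canister, 104 mm across, fixed to the counter in a dark wooden foot (132 mm across, 14 mm high), so it does not turn. Origin: centre of the foot's underside; z up along its axis; its yaw is of no use. Shoulder 125 mm up, above it a neck with a right-hand thread of three equal starts, hidden under the lid; where they lie is not known.
- lid: loose aluminium screw lid, about 0.18 kg, 88 mm across, skirt 25.5 mm high; a bar stands across its top: 64 long (along lid x), 14 thick (y), up to 58.5 mm. Origin: on the axis, underside of skirt; z up. It starts level on the thread crests, origin 142 mm above the canister's. About 1.5 mm sideways play. Over 25 N in all between lid and glass, pressed or twisted, counts as forcing.
- lid_grip (a point): point on the lid's axis inside the bar, 48 mm above the lid's origin (22.5 mm above the lid's flat top, 10.5 mm below the bar's top); x along the bar, y across it. Good point to pinch the 14 mm thick bar from above. A gripped lid cannot fall by itself: follow it down with light pressure.
- thread_entry (a point): point on the canister's axis, 133 mm above its origin: where the lid's origin is once dropped. From the crests, turned anticlockwise (seen from above) by an unknown 10 to 75 degrees it falls freely 9 mm to here; about 10 degrees further it meets a hard stop. If held up it misses and rides over a 3 mm rise on to the next crests (120 degrees apart). Clockwise from the crests it soon jams on a stop.
- thread_home (a point): point on the canister's axis, 128 mm above its origin: where the lid's origin is when fully home. From the entry, clockwise turning brings the lid down 5 mm within the last 54 degrees, after 0 to 16 degrees of level slack, to a hard stop (lugs at 37 mm radius). Less than 1.5 mm above this point counts as home.
- spoon_holder: red ceramic spoon holder, shallow dish 120 mm across, 28 mm high with a short lip; origin: centre of underside. Leave alone
- spoon: black nylon serving spoon, 280 mm long, lying on the counter; origin near its middle. Leave alone
- colander: stainless steel colander, 224 mm across, 100 mm high, two wire handles; origin: centre of underside. Leave alone
- trivet: folded aluminium trivet of five bars, 180 x 66 x 11 mm, lying flat; origin: centre of underside. Leave alone
- crock: empty dark stoneware slow cooker crock, 264 mm across, 150 mm high, heavy, off to the robot's right; origin: centre of underside. Leave alone
Things that resemble listed ones, but are neither listed nor needed, are in the scene too. Of the things that look like the lid, the largest one is meant.

How it is judged:
On the way, in this order (a step that is already met when the one before it is completed fails the run):
1. turned backward, the lid has dropped into the thread start (7 to 11 mm below where it was set, not yet run down) (z of lid in the frame of canister between 0.131 and 0.135 m), for 0.1 s.
2. turned forward, the lid has run down its thread and is home (z of lid in the frame of canister below 0.1295 m), for 0.2 s.
At the end, for the whole second after the job is handed in: The lid is screwed home: its origin is below 129.5 mm above the canister's origin (home is 128), within 4 mm of the canister's axis, level within 0.06 rad, at rest and let go (z of lid in the frame of canister below 0.1295 m and horizontal distance between lid and canister below 0.004 m and angle between lid's own z axis and vertical below 0.06 rad and linear speed of lid below 0.01 m/s); the robot touches nothing.
It fails at once if the lid is forced: its threads press on the glass with more than 25 N (contact force between lid and canister above 25 N).
It fails at once if the lid is lifted off the canister (z of lid in the frame of canister above 0.165 m).
It fails at once if other kitchenware is pushed more than 20 mm (distance of any of spoon_holder, spoon, colander, trivet from where it was at the start of the episode above 0.02 m).
It fails at once if the crock is struck (contact force between crock and anything else above 5 N).
It also fails if it takes over 64 s, if anything falls off the work surface, if the arm or the gripper's body presses on something with over 40 N, if the wrist force passes 120 N, or if a joint passes its speed limit or range.

ROBOT

A 6-joint arm with a two-finger parallel gripper is mounted at the origin on the work surface. World frame = base frame: x ahead of the robot, y to its left, z up, the work surface at z = 0. Lengths are in m, angles in rad, forces in N, time in s.
With the tool pointing down it reaches from about 0.35 to 0.725 m from the base axis. Payload 4.3 kg.
Tool frame: the origin (TCP) lies between the finger pads; the fingertips stand tips_ahead ahead of it and the grasp point (between the pads) lies 6 mm ahead of it (tips_ahead is the distance from the TCP to the fingertips, in m); z points along the fingers, y is the line along which they close (so a half turn about z gives the same grasp; the last joint's range is limited). The gripper opens to 85 mm and grips with 20 to 120 N. Pads are 22 mm wide; open, the fingers measure 114 mm over their backs; the gripper's body (76 mm by 85 mm) begins 54 mm behind the grasp point. The pads swing forward as they close: fully open they stand 13 mm farther back than shut.
Start: joints at [-1.392, 0.377, 0.081, 1.274, 0, 1.46], TCP at [0.164, -0.551, 0.256] pointing down, gripper open.
Joint ranges: [-2.72, 2.72], [-0.84, 1.66], [-1.02, 1.22], [-1.77, 2.12], [-1.37, 1.28], [-3.14, 3.14]. Speed limits (rad/s): [2.57, 2.57, 3.14, 3.14, 3.14, 3.14].

INTERFACE

Orientations are given as a 3x3 rotation matrix whose columns are the frame's x, y, z axes.
In Python, from rig import get_state, camera, close_job, tips_ahead gives the robot as it stands. The module is installed in compiled form; this text tells all that it offers.
- The arm moves only by the tool arm_command, never from a script. Its argument "steps" is text: rows parted by semicolons, each of 7 numbers parted by spaces: the gripper command: -1 is shut, 1 is fully open, values between are in proportion, then the shift along the tool's x, y, z in mm, then the turn, a rotation vector about the tool's x, y, z in degrees. In form: gripper x y z rx ry rz; .... A call has exactly 8 rows; each row shifts and turns the commanded pose from where the row before left it, along the tool's axes as they then stand; what a row does not reach is not made up. A row lasts 1/12 s, in which the tool goes at most 41.7 mm and 7.16 degrees, less where a joint would pass 70% of its speed; a pose out of reach is approached as far as the arm can. A call is refused whole if a number of a shift passes 41.7 or a number of a turn 7.16, either way. A call with a gripper value outside its range is refused whole. The fingers move at their own pace and stop on an object; "newtons" is the grip in N (left out, the last holds). Time passes only in rows, so rows that do not move let the fingers close, or fill a call up. It gives the time, the measured TCP pose, the force, the opening and the grip force at its end, in the units of the state.
- get_state(): the state, without advancing time (a new reading comes with each control period).
- camera(name): name is "scene" or "top" or "wrist"; returns a dict with "img" (400x640x3 uint8, red, green, blue), "mtx" (3x3 intrinsics, pixels), "R" (3x3) and "t" (3): a world point X has camera coordinates R X + t. Camera axes: x right, y down, z forward; pixel columns grow to the right and rows downward; lengths in m; the calibration is good to about 2 mm. A picture is of the moment at which its call begins. There is no depth.
- close_job(): hands the job in; it is judged then, once.
The state is a dict: "time_s": time; "joint_positions": joint angles; "joint_vel": joint speeds; "joint_torque": joint torques, N m; "position": TCP position; "tcp_rot": TCP orientation; "wrist_force": force on the tool from outside, world axes, zero at the start; "moment": the same for the moment, N m; "gripper_width": finger opening in m; "gripper_force": force on a finger pad.
Only numpy, scipy, OpenCV 4.12 (cv2) and the standard library are available. Lean on these libraries where they do the work, as an engineer would, in place of code of your own. Each camera call takes 0.05 s, during which the arm holds its last target. There are 200 camera calls.

## Working session

There is one attempt and no reset: what is moved stays moved. The work goes in short steps, Python scripts to look and compute and a tool call to move; the robot and the scene stay as the last step left them, time stands still between calls to the robot, and variables do not carry over. Pictures are saved under pics/ and viewed, at most 10 in all, crops included, and the job is handed in when it is done.

Besides the shell and the picture viewer there is one more tool, called after "Request:" as name(argument=value, ...) on one line, values as JSON. arm_command: Moves the arm, as the interface text tells. Its arguments: {"type":"object","properties":{"steps":{"type":"string"},"newtons":{"type":"number"}},"required":["steps"]}

```bash
mkdir -p pics; python3 - <<'E'
from rig import *
import cv2,numpy as np
s=get_state();print(s,tips_ahead)
for n in("scene","top"):
    c=camera(n);cv2.imwrite(f"pics/{n}0.png",c["img"][:,:,::-1]);print(n,c["mtx"],c["R"],c["t"])
E
```

```text
{'time_s': 0.0, 'joint_positions': array([-1.39228108e+00,  3.78071904e-01,  7.96035558e-02,  1.27439272e+00,
        4.39653254e-06,  1.46051864e+00]), 'joint_vel': array([-0.00217936, -0.00049489, -0.00083287, -0.00074044, -0.00123975,
       -0.00096071]), 'joint_torque': array([-7.99401259e-04, -4.63599837e+01,  2.69877917e+01,  2.08333042e-02,
       -1.18234616e-04, -9.63235721e-06]), 'position': array([ 0.16366711, -0.55057549,  0.25534712]), 'tcp_rot': array([[ 9.58588383e-01,  2.84794980e-01, -3.62305825e-04],
       [ 2.84795116e-01, -9.58586256e-01,  2.03270576e-03],
       [ 2.31603012e-04, -2.05171106e-03, -9.99997868e-01]]), 'wrist_force': array([ 0.77508323, -0.64988542,  0.62671704]), 'moment': array([-0.00572414, -0.00731641, -0.00995187]), 'gripper_force': 0.0, 'gripper_width': 0.08553344105678912} 0.025
scene [[399.27302297   0.         318.0585004 ]
 [  0.         399.27302297 196.87975162]
 [  0.           0.           1.        ]] [[-0.01017576  0.99985797  0.01343505]
 [ 0.77431927  0.0163804  -0.63258308]
 [-0.6327133   0.00396601 -0.77437598]] [ 0.09906341 -0.37423433  1.89751438]
top [[450.06692881   0.         326.6325232 ]
 [  0.         450.06692881 200.24451469]
 [  0.           0.           1.        ]] [[ 0.00554892 -0.99994919 -0.00841626]
 [-0.99353457 -0.00455855 -0.11343844]
 [ 0.11339431  0.00899131 -0.99350938]] [-0.07325748  0.61201549  1.4283097 ]
```

View pics/scene0.png

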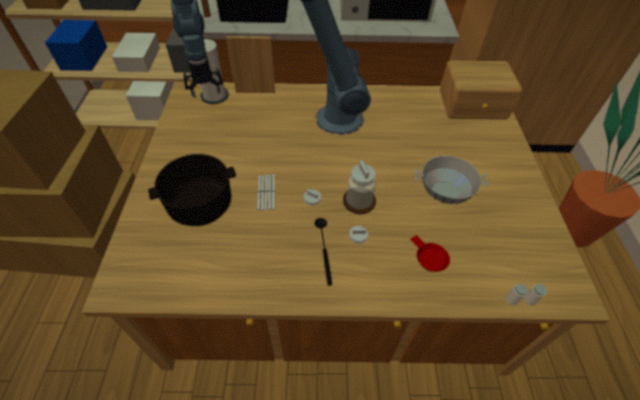

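View pics/top0.png

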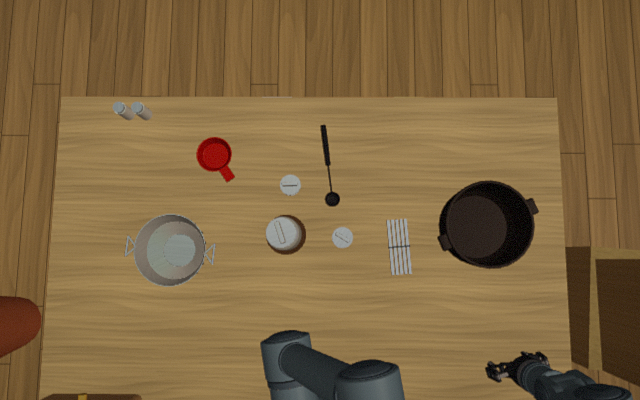

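The scene view shows the lidded canister near (361,185), and the top view shows it near (286,233). Small decoy lids lie at (312,197) and (358,234) in the scene view. I'll zoom in on both.

```bash
python3 - <<'E'
import cv2,numpy as np
a=cv2.imread("pics/scene0.png")[150:220,325:395];b=cv2.imread("pics/top0.png")[200:270,250:320]
f=lambda i:cv2.convertScaleAbs(cv2.resize(i,(392,392),interpolation=cv2.INTER_CUBIC),alpha=1.5)
cv2.imwrite("pics/z.png",np.hstack([f(a),f(b)]))
E
```

```text
(no output)
```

View pics/z.png

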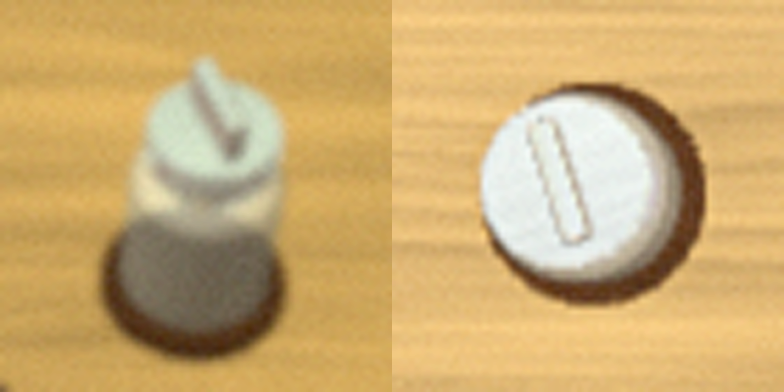

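The left crop (scene) shows the bar top from about (361.4,160.4) to (367,174), with the lid disc below it. The right crop (top) shows the bar top from about (276.6,221.3) to (282.7,243), centre (279.6,232.1). Next I'll triangulate.

```bash
cat > h.py <<'E'
from rig import *
import cv2,numpy as np
def P(c): return c["mtx"]@np.c_[c["R"],c["t"]]
def tri(c1,p1,c2,p2):
    X=cv2.triangulatePoints(P(c1),P(c2),np.array(p1,float).reshape(2,1),np.array(p2,float).reshape(2,1)).ravel();return X[:3]/X[3]
def atz(c,p,z):
    d=c["R"].T@np.linalg.solve(c["mtx"],[*p,1]);o=-c["R"].T@c["t"];return o+d*(z-o[2])/d[2]
E
python3 - <<'E'
from h import *
a=camera("scene");b=camera("top")
print(tri(a,(364.3,167),b,(279.6,232.1)))
for p in((276.6,221.3),(282.7,243)):print(atz(b,p,.2005))
for p in((361.4,160.4),(367,174)):print(atz(a,p,.2005))
# lid top disc in top view centre
print(atz(b,((570-392)/5.6+250,187/5.6+200),.1675))
E
```

```text
[0.50164927 0.06576159 0.19331752]
[0.53203135 0.0714253  0.2005    ]
[0.47019656 0.05289536 0.2005    ]
[0.4757614  0.05956536 0.2005    ]
[0.54193093 0.07533405 0.2005    ]
[0.49882155 0.05953474 0.1675    ]
```

Axis ≈ (0.50, 0.062), with the bar's yaw near 15–16°. I'll translate first, then turn the tool half a turn so the last joint sits mid-range.

Request:
arm_command(steps="1 10 -10 -25 0 0 -7; 1 0 0 -20 0 0 7; 1 29 -29 0 0 0 0; 1 29 -29 0 0 0 0; 1 29 -29 0 0 0 0; 1 29 -29 0 0 0 0; 1 29 -29 0 0 0 0; 1 29 -29 0 0 0 0")

```text
time_s: 0.87
position: [0.2881, -0.3205, 0.3012]
tcp_rot: [[0.959, 0.284, 0.0], [0.284, -0.959, -0.0], [0.0, 0.0, -1.0]]
wrist_force: [0.6, -0.1, 0.3]
gripper_width: 0.0855
gripper_force: 0.0
```

Request:
arm_command(steps="1 29 -29 0 0 0 0; 1 29 -29 0 0 0 0; 1 29 -29 0 0 0 0; 1 29 -29 0 0 0 0; 1 29 -29 0 0 0 0; 1 29 -29 0 0 0 0; 1 29 -29 0 0 0 0; 1 29 -29 0 0 0 0")

```text
time_s: 1.53
position: [0.4445, -0.0319, 0.3014]
tcp_rot: [[0.959, 0.285, 0.0], [0.285, -0.959, -0.0], [0.0, 0.0, -1.0]]
wrist_force: [0.4, -1.0, 0.1]
gripper_width: 0.0854
gripper_force: 0.0
```

Request:
arm_command(steps="1 29 -29 0 0 0 0; 1 29 -29 0 0 0 0; 1 0 0 0 0 0 -7.1; 1 0 0 0 0 0 -7.1; 1 0 0 0 0 0 -7.1; 1 0 0 0 0 0 -7.1; 1 0 0 0 0 0 -7.1; 1 0 0 0 0 0 -7.1")

```text
time_s: 2.2
position: [0.483, 0.0383, 0.301]
tcp_rot: [[0.507, 0.862, -0.001], [0.862, -0.507, -0.0], [-0.0, -0.0, -1.0]]
wrist_force: [0.6, -0.2, 0.3]
gripper_width: 0.0854
gripper_force: 0.0
```

Request:
arm_command(steps="1 0 0 0 0 0 -7.1; 1 0 0 0 0 0 -7.1; 1 0 0 0 0 0 -7.1; 1 0 0 0 0 0 -7.1; 1 0 0 0 0 0 -7.1; 1 0 0 0 0 0 -7.1; 1 0 0 0 0 0 -7.1; 1 0 0 0 0 0 -7.1")

```text
time_s: 2.87
position: [0.483, 0.0382, 0.3011]
tcp_rot: [[-0.443, 0.897, -0.001], [0.897, 0.443, -0.0], [0.0, -0.0, -1.0]]
wrist_force: [-1.1, -0.1, 0.1]
gripper_width: 0.0854
gripper_force: 0.0
```

Request:
arm_command(steps="1 0 0 0 0 0 -7.1; 1 0 0 0 0 0 -7.1; 1 0 0 0 0 0 -7.1; 1 0 0 0 0 0 -7.1; 1 0 0 0 0 0 -7.1; 1 0 0 0 0 0 -7.1; 1 0 0 0 0 0 -7.1; 1 0 0 0 0 0 -7.1")

```text
time_s: 3.53
position: [0.483, 0.0382, 0.3011]
tcp_rot: [[-0.993, 0.12, -0.0], [0.12, 0.993, -0.0], [0.0, -0.0, -1.0]]
wrist_force: [0.3, -0.4, 0.1]
gripper_width: 0.0858
gripper_force: 0.0
```

```bash
python3 - <<'E'
from h import *
c=camera("wrist");cv2.imwrite("pics/w0.png",c["img"][:,:,::-1])
for p in([.5,.062,.2005],[.5,.062,.1675]):
    q=c["mtx"]@(c["R"]@np.array(p)+c["t"]);print(q[:2]/q[2])
E
```

```text
[360.31973851 230.08340209]
[355.76101193 212.65280711]
```

View pics/w0.png

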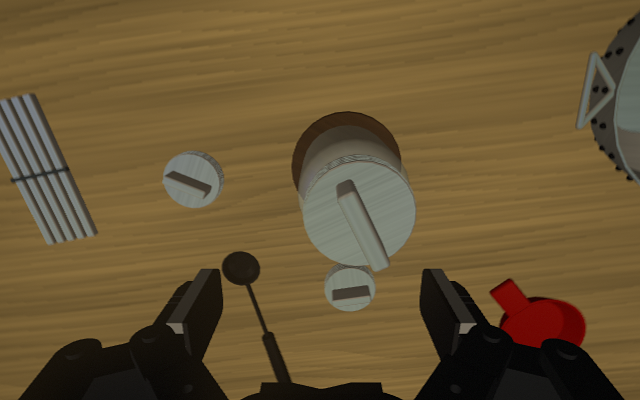

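The wrist view shows the lid disc centred near (358,212) and the bar running from about (345,184) to (379,268). I'll take one zoomed crop for precision.

```bash
python3 - <<'E'
import cv2
a=cv2.imread("pics/w0.png")[155:285,290:425]
cv2.imwrite("pics/w0z.png",cv2.convertScaleAbs(cv2.resize(a,None,fx=4,fy=4,interpolation=cv2.INTER_CUBIC),alpha=1.5))
E
```

```text
(no output)
```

View pics/w0z.png

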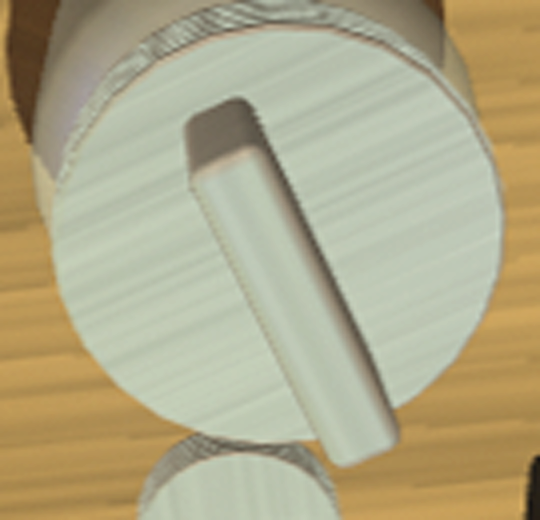

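The zoom puts the bar top between mid-ends (346.8,196.0) and (381.5,267.8). The disc centre is at (359.5,213.5).

```bash
python3 - <<'E'
from h import *
c=camera("wrist");b=camera("top")
print(tri(c,(364.1,232),b,(279.6,232.1)))
X=[atz(c,p,.2005) for p in((346.75,196),(381.5,267.75))];print(X,np.degrees(np.arctan2(*(X[0]-X[1])[1::-1])),np.linalg.norm(X[0]-X[1]),(X[0]+X[1])/2)
C=atz(c,(359.5,213.5),.1675);print(C,atz(c,(302.3,213),.1675)-atz(c,(415.8,213),.1675))
s=get_state();print(s["position"],np.degrees(np.arctan2(*s["tcp_rot"][[1,0],0])),s["joint_positions"])
E
```

```text
[0.50121884 0.06306698 0.20106726]
[array([0.47438435, 0.05512081, 0.2005    ]), array([0.53077659, 0.07468169, 0.2005    ])] -160.86977761804025 0.05968846773612307 [0.50258047 0.06490125 0.2005    ]
[0.50094994 0.06487694 0.1675    ] [-0.01020436 -0.08715789  0.        ]
[0.482979   0.03816366 0.30109348] 172.57798179615625 [-5.21272448e-02  1.83600186e-01 -6.61203712e-02  1.32153390e+00
 -8.12407370e-05  7.74114024e-02]
```

Request:
arm_command(steps="0 0 0 0 0 0 -6.35; 0 0 0 0 0 0 -6.35; 0 0 0 0 0 0 -6.35; 0 0 0 0 0 0 -6.35; 0 -12.5 9.5 10 0 0 0; 0 -12.6 9.5 20 0 0 0; 0 0 0 26 0 0 0; 0 0 0 20 0 0 0")

```text
time_s: 4.35
position: [0.5013, 0.0646, 0.2238]
tcp_rot: [[-0.951, -0.309, -0.0], [-0.309, 0.951, -0.0], [0.0, 0.0, -1.0]]
wrist_force: [-0.7, 0.2, 0.4]
gripper_width: 0.0427
gripper_force: 0.0
```

```bash
python3 - <<'E'
from h import *
c=camera("wrist");cv2.imwrite("pics/w1.png",c["img"][:,:,::-1])
s=get_state();print(s["position"],np.degrees(np.arctan2(*s["tcp_rot"][[1,0],0])),s["joint_positions"],s["gripper_width"])
R=s["tcp_rot"]
for z in(.2005,.19,.1675):
  d=(z-s["position"][2])/R[2,2]
  for x in(-.03,0,.03):
    q=c["mtx"]@(c["R"]@(s["position"]+R@[x,0,d])+c["t"]);print(z,x,q[:2]/q[2])
E
```

```text
[0.49863558 0.06434294 0.21989475] -161.99076359672574 [ 2.14545782e-03  2.51553056e-01 -1.90161135e-01  1.13623632e+00
 -9.45223846e-05 -3.12167471e-01] 0.04278405785725188
0.2005 -0.03 [325.06253038 320.55150111]
0.2005 0 [325.34240823 266.42159592]
0.2005 0.03 [325.65943446 205.10699276]
0.19 -0.03 [324.87215186 307.12545807]
0.19 0 [325.12455832 255.36386409]
0.19 0.03 [325.40839248 197.15731688]
0.1675 -0.03 [324.52734443 282.80864166]
0.1675 0 [324.73376024 235.52754516]
0.1675 0.03 [324.96286672 183.04897828]
```

View pics/w1.png

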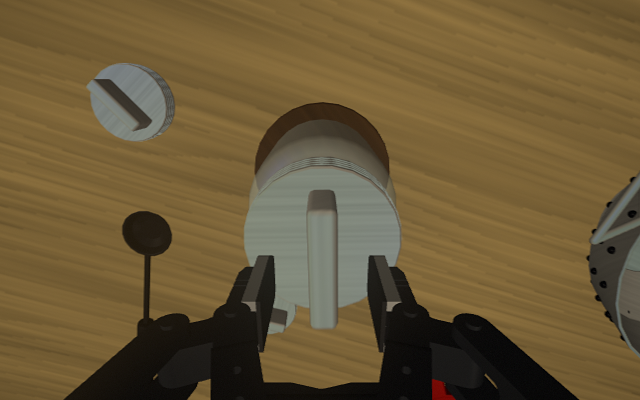

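The wrist view shows the bar at u≈322, midway between the pads (274 and 369) and parallel to them, so it is centred. I'll descend to grip height and settle.

Request:
arm_command(steps="0 0 0 7 0 0 0; 0 0 0 7 0 0 0; 0 0 0 7 0 0 0; 0 0 0 5 0 0 0; 0 0 0 1 0 0 0; 0 0 0 0 0 0 0; 0 0 0 0 0 0 0; 0 0 0 0 0 0 0")

```text
time_s: 5.07
position: [0.5015, 0.064, 0.1989]
tcp_rot: [[-0.95, -0.311, 0.001], [-0.311, 0.95, -0.0], [-0.001, -0.0, -1.0]]
wrist_force: [-0.4, 1.1, -0.2]
gripper_width: 0.0427
gripper_force: 0.0
```

Request:
arm_command(steps="-0.3 0 0 0 0 0 0; -0.5 0 0 0 0 0 0; -0.6 0 0 0 0 0 0; -0.64 0 0 0 0 0 0; -0.67 0 0 0 0 0 0; -0.7 0 0 0 0 0 0; -0.75 0 0 0 0 0 0; -0.8 0 0 0 0 0 0", newtons=20)

```text
time_s: 5.73
position: [0.5012, 0.0641, 0.1984]
tcp_rot: [[-0.95, -0.311, 0.0], [-0.311, 0.95, 0.0], [-0.0, 0.0, -1.0]]
wrist_force: [-0.1, 0.6, 1.9]
gripper_width: 0.0139
gripper_force: 20.7
```

Gripped at 13.9 mm opening with little force. Now I'll press lightly to gauge the stiffness.

Request:
arm_command(steps="-0.8 0 0 0.5 0 0 0; -0.8 0 0 0 0 0 0; -0.8 0 0 0.5 0 0 0; -0.8 0 0 0 0 0 0; -0.8 0 0 0 0 0 0; -0.8 0 0 0 0 0 0; -0.8 0 0 0 0 0 0; -0.8 0 0 0 0 0 0")

```text
time_s: 6.4
position: [0.5013, 0.0641, 0.1983]
tcp_rot: [[-0.95, -0.311, 0.001], [-0.311, 0.95, 0.0], [-0.001, -0.0, -1.0]]
wrist_force: [-2.5, 0.5, 6.8]
gripper_width: 0.0138
gripper_force: 21.6
```

Request:
arm_command(steps="-0.8 0 0 0 0 0 -1.5; -0.8 0 0 0 0 0 -1.5; -0.8 0 0 0 0 0 -1.5; -0.8 0 0 0 0 0 -1.5; -0.8 0 0 0 0 0 -1; -0.8 0 0 0 0 0 -1; -0.8 0 0 0 0 0 0; -0.8 0 0 0 0 0 0")

```text
time_s: 7.07
position: [0.5021, 0.0642, 0.1983]
tcp_rot: [[-0.898, -0.441, 0.003], [-0.441, 0.898, 0.0], [-0.003, -0.001, -1.0]]
wrist_force: [-0.6, 1.2, 6.1]
gripper_width: 0.0139
gripper_force: 21.3
```

Request:
arm_command(steps="-0.8 0 0 0 0 0 -1; -0.8 0 0 0 0 0 -1; -0.8 0 0 0 0 0 -1; -0.8 0 0 0 0 0 -1; -0.8 0 0 0 0 0 -1; -0.8 0 0 0 0 0 0; -0.8 0 0 0 0 0 0; -0.8 0 0 0 0 0 0")

```text
time_s: 7.73
position: [0.5022, 0.0642, 0.1983]
tcp_rot: [[-0.856, -0.517, 0.003], [-0.517, 0.856, 0.0], [-0.003, -0.001, -1.0]]
wrist_force: [-0.1, 0.9, 5.3]
gripper_width: 0.0137
gripper_force: 21.3
```

Request:
arm_command(steps="-0.8 0 0 0.2 0 0 -1; -0.8 0 0 0 0 0 -1; -0.8 0 0 0 0 0 -1; -0.8 0 0 0 0 0 -1; -0.8 0 0 0 0 0 -1; -0.8 0 0 0 0 0 0; -0.8 0 0 0 0 0 0; -0.8 0 0 0 0 0 0")

```text
time_s: 8.4
position: [0.5023, 0.0642, 0.1983]
tcp_rot: [[-0.807, -0.59, 0.003], [-0.59, 0.807, 0.0], [-0.003, -0.002, -1.0]]
wrist_force: [-0.3, 0.8, 6.2]
gripper_width: 0.0136
gripper_force: 21.3
```

Request:
arm_command(steps="-0.8 0 0 0 0 0 -1; -0.8 0 0 0 0 0 -1; -0.8 0 0 0 0 0 -1; -0.8 0 0 0 0 0 -1; -0.8 0 0 0 0 0 -1; -0.8 0 0 0 0 0 0; -0.8 0 0 0 0 0 0; -0.8 0 0 0 0 0 0")

```text
time_s: 9.07
position: [0.5024, 0.0642, 0.1983]
tcp_rot: [[-0.753, -0.658, 0.003], [-0.658, 0.753, 0.0], [-0.003, -0.002, -1.0]]
wrist_force: [-0.3, 0.4, 6.6]
gripper_width: 0.0138
gripper_force: 21.4
```

Request:
arm_command(steps="-0.8 0 0 0 0 0 -1; -0.8 0 0 0 0 0 -1; -0.8 0 0 0 0 0 -1; -0.8 0 0 0 0 0 -1; -0.8 0 0 0 0 0 -1; -0.8 0 0 0 0 0 0; -0.8 0 0 0 0 0 0; -0.8 0 0 0 0 0 0")

```text
time_s: 9.73
position: [0.5023, 0.0642, 0.1983]
tcp_rot: [[-0.693, -0.721, 0.003], [-0.721, 0.693, 0.0], [-0.002, -0.002, -1.0]]
wrist_force: [0.1, 0.8, 6.1]
gripper_width: 0.0136
gripper_force: 21.4
```

Request:
arm_command(steps="-0.8 0 0 0 0 0 -1; -0.8 0 0 0 0 0 -1; -0.8 0 0 0 0 0 -1; -0.8 0 0 0 0 0 -1; -0.8 0 0 0 0 0 -1; -0.8 0 0 0 0 0 0; -0.8 0 0 0 0 0 0; -0.8 0 0 0 0 0 0")

```text
time_s: 10.4
position: [0.5023, 0.0642, 0.1983]
tcp_rot: [[-0.627, -0.779, 0.003], [-0.779, 0.627, 0.0], [-0.002, -0.002, -1.0]]
wrist_force: [-0.2, 1.3, 6.4]
gripper_width: 0.0135
gripper_force: 21.4
```

Request:
arm_command(steps="-0.8 0 0 0 0 0 -1; -0.8 0 0 0 0 0 -1; -0.8 0 0 0 0 0 -1; -0.8 0 0 0 0 0 -1; -0.8 0 0 0 0 0 -1; -0.8 0 0 0 0 0 0; -0.8 0 0 0 0 0 0; -0.8 0 0 0 0 0 0")

```text
time_s: 11.07
position: [0.5023, 0.0641, 0.1983]
tcp_rot: [[-0.557, -0.831, 0.003], [-0.831, 0.557, 0.0], [-0.002, -0.003, -1.0]]
wrist_force: [0.2, 2.0, 6.7]
gripper_width: 0.0136
gripper_force: 21.4
```

Request:
arm_command(steps="-0.8 0 0 0 0 0 -1; -0.8 0 0 0 0 0 -1; -0.8 0 0 0 0 0 -1; -0.8 0 0 0 0 0 -1; -0.8 0 0 0 0 0 -1; -0.8 0 0 0 0 0 0; -0.8 0 0 0 0 0 0; -0.8 0 0 0 0 0 0")

```text
time_s: 11.73
position: [0.5023, 0.0641, 0.1983]
tcp_rot: [[-0.482, -0.876, 0.003], [-0.876, 0.482, 0.0], [-0.002, -0.003, -1.0]]
wrist_force: [0.3, 1.3, 6.3]
gripper_width: 0.0135
gripper_force: 21.4
```

Request:
arm_command(steps="-0.8 0 0 0 0 0 -1; -0.8 0 0 0 0 0 -1; -0.8 0 0 0 0 0 -1; -0.8 0 0 0 0 0 -1; -0.8 0 0 0 0 0 -1; -0.8 0 0 0 0 0 0; -0.8 0 0 0 0 0 0; -0.8 0 0 0 0 0 0")

```text
time_s: 12.4
position: [0.5023, 0.0641, 0.1984]
tcp_rot: [[-0.404, -0.915, 0.003], [-0.915, 0.404, 0.0], [-0.001, -0.003, -1.0]]
wrist_force: [0.5, 1.0, 7.4]
gripper_width: 0.0137
gripper_force: 21.4
```

Request:
arm_command(steps="-0.8 0 0 0 0 0 -1; -0.8 0 0 0 0 0 -1; -0.8 0 0 0 0 0 -1; -0.8 0 0 0 0 0 -1; -0.8 0 0 0 0 0 -1; -0.8 0 0 0 0 0 0; -0.8 0 0 0 0 0 0; -0.8 0 0 0 0 0 0")

```text
time_s: 13.07
position: [0.5016, 0.0638, 0.1972]
tcp_rot: [[-0.323, -0.946, 0.001], [-0.946, 0.323, -0.001], [0.0, -0.001, -1.0]]
wrist_force: [1.8, 0.1, 3.0]
gripper_width: 0.0141
gripper_force: 20.9
```

It dropped 1.2 mm and the force fell, so I'll follow it down.

Request:
arm_command(steps="-0.8 0 0 0.5 0 0 0; -0.8 0 0 0.5 0 0 0; -0.8 0 0 0.5 0 0 0; -0.8 0 0 0.5 0 0 0; -0.8 0 0 0 0 0 0; -0.8 0 0 0 0 0 0; -0.8 0 0 0 0 0 0; -0.8 0 0 0 0 0 0")

```text
time_s: 13.73
position: [0.502, 0.064, 0.1959]
tcp_rot: [[-0.322, -0.947, 0.002], [-0.947, 0.322, -0.0], [-0.0, -0.002, -1.0]]
wrist_force: [1.9, -0.2, 6.6]
gripper_width: 0.0138
gripper_force: 24.6
```

Request:
arm_command(steps="-0.8 0 0 0 0 0 -0.5; -0.8 0 0 0 0 0 -0.5; -0.8 0 0 0 0 0 -0.5; -0.8 0 0 0 0 0 -0.5; -0.8 0 0 0 0 0 0; -0.8 0 0 0 0 0 0; -0.8 0 0 0 0 0 0; -0.8 0 0 0 0 0 0")

```text
time_s: 14.4
position: [0.5011, 0.0641, 0.1947]
tcp_rot: [[-0.29, -0.957, -0.0], [-0.957, 0.29, 0.0], [-0.0, 0.0, -1.0]]
wrist_force: [4.8, 0.7, -3.0]
gripper_width: 0.0137
gripper_force: 20.2
```

Request:
arm_command(steps="-0.8 0 0 0.7 0 0 0; -0.8 0 0 0.7 0 0 0; -0.8 0 0 0.7 0 0 0; -0.8 0 0 0.7 0 0 0; -0.8 0 0 0.7 0 0 0; -0.8 0 0 0 0 0 0; -0.8 0 0 0 0 0 0; -0.8 0 0 0 0 0 0")

```text
time_s: 15.07
position: [0.5007, 0.0638, 0.1913]
tcp_rot: [[-0.29, -0.957, -0.001], [-0.957, 0.29, -0.0], [0.001, 0.001, -1.0]]
wrist_force: [2.5, 0.7, -2.2]
gripper_width: 0.0136
gripper_force: 20.1
```

Request:
arm_command(steps="-0.8 0 0 0.6 0 0 0; -0.8 0 0 0.6 0 0 0; -0.8 0 0 0.6 0 0 0; -0.8 0 0 0.4 0 0 0; -0.8 0 0 0 0 0 0; -0.8 0 0 0 0 0 0; -0.8 0 0 0 0 0 0; -0.8 0 0 0 0 0 0")

```text
time_s: 15.73
position: [0.5008, 0.064, 0.1895]
tcp_rot: [[-0.29, -0.957, -0.0], [-0.957, 0.29, -0.0], [0.0, 0.0, -1.0]]
wrist_force: [-0.5, -0.5, 1.1]
gripper_width: 0.0135
gripper_force: 20.7
```

Request:
arm_command(steps="-0.8 0 0 0.4 0 0 0; -0.8 0 0 0.4 0 0 0; -0.8 0 0 0 0 0 0; -0.8 0 0 0 0 0 0; -0.8 0 0 0 0 0 0; -0.8 0 0 0 0 0 0; -0.8 0 0 0 0 0 0; -0.8 0 0 0 0 0 0")

```text
time_s: 16.4
position: [0.5009, 0.0639, 0.1893]
tcp_rot: [[-0.29, -0.957, 0.0], [-0.957, 0.29, -0.0], [0.0, -0.0, -1.0]]
wrist_force: [-1.5, -0.1, 6.6]
gripper_width: 0.0139
gripper_force: 21.5
```

It is seated 9.0 mm down, so it is in the thread. Now I'll turn forward (+rz).

Request:
arm_command(steps="-0.8 0 0 0 0 0 1; -0.8 0 0 0 0 0 1; -0.8 0 0 0 0 0 1; -0.8 0 0 0 0 0 1; -0.8 0 0 0 0 0 1; -0.8 0 0 0 0 0 1; -0.8 0 0 0 0 0 0; -0.8 0 0 0 0 0 0")

```text
time_s: 17.07
position: [0.5017, 0.0642, 0.1893]
tcp_rot: [[-0.388, -0.922, 0.002], [-0.922, 0.388, 0.0], [-0.001, -0.001, -1.0]]
wrist_force: [0.2, 0.4, 5.5]
gripper_width: 0.0134
gripper_force: 21.2
```

Request:
arm_command(steps="-0.8 0 0 0 0 0 1; -0.8 0 0 0 0 0 1; -0.8 0 0 0 0 0 1; -0.8 0 0 0 0 0 1; -0.8 0 0 0 0 0 1; -0.8 0 0 0 0 0 1; -0.8 0 0 0 0 0 1; -0.8 0 0 0 0 0 0")

```text
time_s: 17.73
position: [0.5011, 0.0641, 0.1886]
tcp_rot: [[-0.499, -0.867, 0.0], [-0.867, 0.499, 0.0], [-0.0, 0.0, -1.0]]
wrist_force: [0.0, 0.9, 4.4]
gripper_width: 0.0135
gripper_force: 21.2
```

It's running down the thread. I'll follow at 0.1 mm per degree.

Request:
arm_command(steps="-0.8 0 0 0.12 0 0 1; -0.8 0 0 0.12 0 0 1; -0.8 0 0 0.1 0 0 1; -0.8 0 0 0.1 0 0 1; -0.8 0 0 0.1 0 0 1; -0.8 0 0 0.1 0 0 1; -0.8 0 0 0.1 0 0 1; -0.8 0 0 0.1 0 0 1")

```text
time_s: 18.4
position: [0.5011, 0.064, 0.1879]
tcp_rot: [[-0.614, -0.789, 0.0], [-0.789, 0.614, -0.0], [-0.0, -0.0, -1.0]]
wrist_force: [-0.3, 0.2, 6.2]
gripper_width: 0.0138
gripper_force: 21.5
```

Request:
arm_command(steps="-0.8 0 0 0.09 0 0 1; -0.8 0 0 0.09 0 0 1; -0.8 0 0 0.09 0 0 1; -0.8 0 0 0.09 0 0 1; -0.8 0 0 0.09 0 0 1; -0.8 0 0 0.09 0 0 1; -0.8 0 0 0.09 0 0 1; -0.8 0 0 0.09 0 0 1")

```text
time_s: 19.07
position: [0.5011, 0.064, 0.1872]
tcp_rot: [[-0.718, -0.696, 0.0], [-0.696, 0.718, -0.0], [0.0, -0.0, -1.0]]
wrist_force: [-0.2, 0.7, 6.9]
gripper_width: 0.0137
gripper_force: 21.5
```

Request:
arm_command(steps="-0.8 0 0 0.08 0 0 1; -0.8 0 0 0.09 0 0 1; -0.8 0 0 0.09 0 0 1; -0.8 0 0 0.09 0 0 1; -0.8 0 0 0.09 0 0 1; -0.8 0 0 0.09 0 0 1; -0.8 0 0 0.09 0 0 1; -0.8 0 0 0.09 0 0 1")

```text
time_s: 19.73
position: [0.5009, 0.0638, 0.1864]
tcp_rot: [[-0.808, -0.589, -0.0], [-0.589, 0.808, -0.001], [0.001, -0.0, -1.0]]
wrist_force: [-1.5, 0.1, 5.9]
gripper_width: 0.0138
gripper_force: 21.5
```

Request:
arm_command(steps="-0.8 0 0 0.1 0 0 1; -0.8 0 0 0.1 0 0 1; -0.8 0 0 0.09 0 0 1; -0.8 0 0 0.09 0 0 1; -0.8 0 0 0.09 0 0 1; -0.8 0 0 0.09 0 0 1; -0.8 0 0 0.09 0 0 1; -0.8 0 0 0.09 0 0 1")

```text
time_s: 20.4
position: [0.5008, 0.0637, 0.1857]
tcp_rot: [[-0.882, -0.471, -0.0], [-0.471, 0.882, -0.001], [0.001, -0.001, -1.0]]
wrist_force: [0.2, 0.1, 6.7]
gripper_width: 0.0137
gripper_force: 21.5
```

Request:
arm_command(steps="-0.8 0 0 0.09 0 0 1; -0.8 0 0 0.09 0 0 1; -0.8 0 0 0.09 0 0 1; -0.8 0 0 0.09 0 0 1; -0.8 0 0 0.09 0 0 1; -0.8 0 0 0.09 0 0 1; -0.8 0 0 0.09 0 0 1; -0.8 0 0 0 0 0 0")

```text
time_s: 21.07
position: [0.5009, 0.0638, 0.185]
tcp_rot: [[-0.933, -0.36, -0.0], [-0.36, 0.933, -0.001], [0.0, -0.0, -1.0]]
wrist_force: [-0.7, -0.7, 6.5]
gripper_width: 0.014
gripper_force: 21.3
```

```bash
python3 -c "
from rig import *;s=get_state();print(s['moment'],s['wrist_force'],s['position'])"
```

```text
[ 0.04097889  0.19533483 -0.09322836] [-0.67999609 -0.70511755  6.50719333] [0.50088973 0.06381736 0.18503681]
```

Request:
arm_command(steps="-0.8 0 0 0.08 0 0 1; -0.8 0 0 0.08 0 0 1; -0.8 0 0 0.08 0 0 1; -0.8 0 0 0.08 0 0 1; -0.8 0 0 0 0 0 0; -0.8 0 0 0 0 0 0; -0.8 0 0 0 0 0 0; -0.8 0 0 0 0 0 0")

```text
time_s: 21.73
position: [0.5007, 0.0639, 0.1847]
tcp_rot: [[-0.956, -0.294, -0.001], [-0.294, 0.956, -0.0], [0.001, -0.0, -1.0]]
wrist_force: [-0.9, 0.6, 6.5]
gripper_width: 0.0141
gripper_force: 21.3
```

```bash
python3 -c "
from rig import *;s=get_state();print(s['moment'],s['wrist_force'],s['position'])"
```

```text
[ 0.12240032  0.39828793 -0.06294992] [-0.92241336  0.58360971  6.50610439] [0.5007455  0.06393088 0.18465435]
```

Request:
arm_command(steps="-0.8 0 0 0.03 0 0 0.5; -0.8 0 0 0.03 0 0 0.5; -0.8 0 0 0.03 0 0 0.5; -0.8 0 0 0.03 0 0 0.5; -0.8 0 0 0.03 0 0 0.5; -0.8 0 0 0 0 0 0; -0.8 0 0 0 0 0 0; -0.8 0 0 0 0 0 0")

```text
time_s: 22.4
position: [0.5005, 0.0646, 0.1844]
tcp_rot: [[-0.967, -0.253, -0.001], [-0.253, 0.967, 0.001], [0.001, 0.002, -1.0]]
wrist_force: [-2.2, 1.5, 6.8]
gripper_width: 0.0142
gripper_force: 21.5
```

```bash
python3 -c "
from rig import *;s=get_state();print(s['moment'],s['wrist_force'],s['position'])"
```

```text
[0.49339634 0.30606711 0.09968331] [-2.17371118  1.50030694  6.76325296] [0.50049938 0.06464418 0.18444511]
```

4.85 mm down with the moment rising, so it's home. I'll relieve the pressure, then let go.

Request:
arm_command(steps="-0.8 0 0 -0.4 0 0 0; -0.8 0 0 -0.4 0 0 0; -0.8 0 0 -0.3 0 0 -0.3; -0.7 0 0 0 0 0 0; -0.6 0 0 0 0 0 0; -0.4 0 0 0 0 0 0; -0.2 0 0 0 0 0 0; 0 0 0 0 0 0 0")

```text
time_s: 23.07
position: [0.5011, 0.0636, 0.1856]
tcp_rot: [[-0.966, -0.258, 0.0], [-0.258, 0.966, -0.001], [0.0, -0.001, -1.0]]
wrist_force: [0.4, -0.0, -0.1]
gripper_width: 0.0422
gripper_force: 0.0
```

Request:
arm_command(steps="0 0 0 0 0 0 0; 0 0 0 -5 0 0 0; 0 0 0 -15 0 0 0; 0 0 0 -25 0 0 0; 0 0 0 -30 0 0 0; 0 0 0 -25 0 0 0; 0 0 0 0 0 0 0; 0 0 0 0 0 0 0")

```text
time_s: 23.73
position: [0.5024, 0.064, 0.2876]
tcp_rot: [[-0.966, -0.258, 0.004], [-0.258, 0.966, -0.0], [-0.004, -0.001, -1.0]]
wrist_force: [0.5, -0.2, 0.1]
gripper_width: 0.0427
gripper_force: 0.0
```

```bash
python3 - <<'E'
from h import *
c=camera("scene");w=camera("wrist")
a=cv2.resize(c["img"][150:220,325:395],(392,392),interpolation=cv2.INTER_CUBIC)
cv2.imwrite("pics/end.png",np.hstack([a,cv2.resize(w["img"][:,120:520],(392,392))])[:,:,::-1])
E
```

```text
(no output)
```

View pics/end.png

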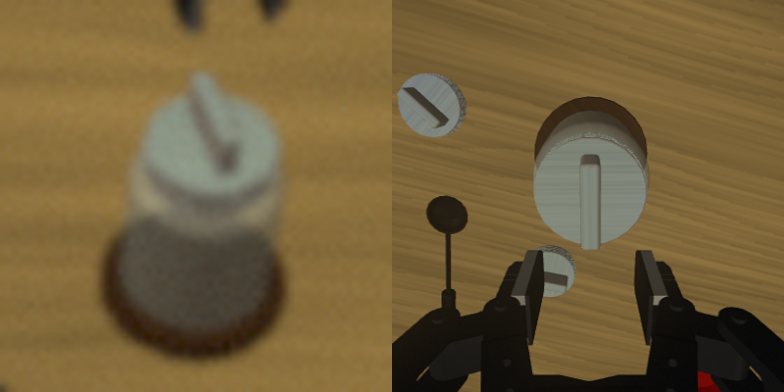

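The final views show the lid level and lower on the neck: the bar tip is at crop row 72, where it was 58 before. The gripper is clear above it.

```bash
python3 -c "
from rig import *;print(close_job())"
```

```text
the job is handed in; nothing more can be done
None
```

The job is handed in: the lid dropped 9 mm into the thread after about 55° anticlockwise, then ran down about 4.9 mm clockwise to home and was let go; wrist force read under about 7 N at the end of each move, and no verdict was returned.

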